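Fetch the hemmed-in spot anvil

ROBOT

A 6-joint arm with a two-finger parallel gripper is mounted at the origin on a cart in front of the work surface, level with it; the furniture and walls round the work are solid. World frame = base frame: x ahead of the robot, y to its left, z up, the work surface at z = 0. Lengths are in m, angles in rad, forces in N, time in s.
With the tool pointing down it reaches from about 0.3 to 0.875 m from the base axis. Payload 6.4 kg.
Tool frame: the origin (TCP) lies midway between the tips of the shut fingers; the grasp point (between the pads) lies 19 mm behind it; y points along the fingers, x is the direction in which the jaws open and shut, and the axes are right-handed (so a half turn about y gives the same grasp; the last joint's range is limited). The gripper opens to 88 mm and grips with 3 to 60 N. Pads are 18 mm wide; open, the fingers measure 123 mm over their backs; the gripper's body (75 mm by 187 mm) begins 45 mm behind the grasp point.
Start: joints at [-1.321, 0.181, 1.607, -0, 1.354, -0.206], TCP at [0.253, -0.516, 0.239] pointing down, gripper open.
Joint ranges: [-2.99, 2.99], [-0.89, 2.07], [0.3, 2.58], [-1.14, 4.28], [0, 2.63], [-3.12, 3.12]. Speed limits (rad/s): [2.57, 2.57, 3.01, 3.14, 3.14, 3.14].

INTERFACE

Orientations are given as a 3x3 rotation matrix whose columns are the frame's x, y, z axes.
In Python, from bench import manip gives the robot as it stands. Calls block until the motion is done:
- manip.movep(position, orientation): joint-space move of the TCP to a pose.
- manip.line_to(position, attitude=None, rate=0.15): straight line of the TCP; attitude=None keeps the orientation; rate is the mean speed in m/s.
- manip.move_j(angles): joint-space move.
- manip.open() and manip.clamp(): open the fingers fully, or close them until they stop; the grip force is fixed at half the most.
- manip.sleep(seconds).
- manip.solve_ik(position, orientation): joint angles nearest the present ones, or None.
- manip.sense(): the state.
- manip.camera(name): name is "scene" or "top" or "wrist"; returns a dict with "frame" (480x640x3 uint8, red, green, blue), "z_map" (480x640 float32, m along the optical axis (not along the pixel's ray), 0 where there is no reading), "camera_matrix" (3x3 intrinsics, pixels), "R" (3x3) and "t" (3): a world point X has camera coordinates R X + t; the wrist camera has in their place "T_tool_cam" (4x4, takes a point from camera to tool coordinates, whose origin is the TCP and whose axes are the tool frame's). Camera axes: x right, y down, z forward; pixel columns grow to the right and rows downward; lengths in m; the calibration is good to about 2 mm. A picture is of the moment at which its call begins: read the wrist's pose just before it.
A pose or a line that the arm cannot do raises manip.IKError and nothing moves.
- manip.job_done(): hands the job in, once; it reports no verdict.
The state is a dict: "t": time; "qpos": joint angles; "qd": joint speeds; "tau": joint torques, N m; "position": TCP position; "ee_rot": TCP orientation; "ft_force": force on the tool from outside, world axes, zero at the start; "ft_torque": the same for the moment, N m; "grip_width": opening from 0.0 (shut) to 1.0 (fully open).
Only numpy, scipy, OpenCV 4.12 (cv2) and the standard library are available. Lean on these libraries where they do the work, as an engineer would, in place of code of your own. Each camera call takes 0.05 s, during which the arm holds its last target. There are 200 camera calls.

TASK

The spot anvil (the steel puck with a small raised button on top) sits in the middle seat of the anvil rack, hemmed in between the small flat anvil and the oil bottle. First stand both of these upright on the black rubber mat, then lift the spot anvil out and seat it upright and fully home in the round cup stand, and only then put the flat anvil and the bottle back upright, each in the middle of the same rack pad it came from. Leave everything standing by itself, and do not disturb the small upright gauge pin and the spare test disc.

Things in the scene. Friction and masses are not known exactly. Their poses are not given: they have to be found in the camera images.
- anvil_rack: Fixed rack, plate 90 (x) x 168 (y) x 6 mm; origin: centre of underside, z up. Middle: steel cup, 49 mm across, rim at z = 26. Fences 6 mm thick, 40 mm long in y, inner faces at x = +-28, tops at z = 52. Black pads 60 (x) x 48 (y), tops at z = 14, centred at y = +-52: flat anvil on one, bottle on the other (either way). Grip these along rack x, the spot anvil along rack y once both pads are empty.
- cup_stand: Fixed: round dark steel base 90 mm across, 10 mm thick, with an empty steel cup like the rack's: conical cavity 40 mm wide at the rim, 49 mm outside, rim at z = 30 mm. Origin: centre of underside, z up. The spot anvil's cone centres itself in it, its origin then 12 mm above this one.
- rest_mat: Fixed black mat with a thin grey border line, 110 (x) x 200 (y) x 3 mm; origin: centre of underside, z up. Room for both things side by side along y. The rack and the mat lie left and right of a tall machine on a 90 mm high slab, whose front edge runs from (x, y) = (0.45, 0.03) to (0.56, -0.52) m; a bar of it reaches out to (0.50, -0.21) at z = 0.3 m. Carry things round its front.
- spot_anvil: Loose steel spot anvil, about 0.35 kg: puck 42 mm in diameter from z = 20 to 50 mm on a conical base that narrows to 18 mm at z = 0, with a button 16 mm wide and 4 mm high on top. Origin: centre of its underside, z up. Starts in the rack's middle cup, its origin about 8 mm above the rack's origin.
- flat_anvil: Small flat anvil, loose, bare steel, 0.2 kg nominal: plain disc head 50 mm in diameter from z = 13 to 28 mm on a shank 20 mm wide from z = 0 to 13 mm, on which it stands. Origin at the centre of its underside, z up.
- oiler: Oil bottle, loose, 0.09 kg nominal: cream body 42 mm in diameter up to z = 84 mm (straight sides to about 70 mm), narrow red cap and spout up to 118 mm. Origin at the centre of its underside, z up.
- pin: Small steel gauge pin standing upright, 12 mm across and 30 mm high, loose bystander near the front edge of the bench; origin: centre of its underside.
- test_disc: Spare steel test disc, 60 mm across and 10 mm high, loose bystander lying alone at the back left of the bench; origin: centre of its underside.

How it is judged:
By the outcome, as a careful person would: the job done as asked, in the order asked, and still so for the second after the job is handed in, with the robot touching nothing.
It also fails if it takes over 141 s, if anything falls off the work surface, if the arm or the gripper's body presses on something with over 40 N, if the wrist force passes 120 N, or if a joint passes its speed limit or range.

## Working session

There is one attempt and no reset: what is moved stays moved. The work goes in short steps, each a Python script; the robot and the scene stay as the last script left them, time stands still between calls to the robot, and variables do not carry over. Pictures are saved under pics/ and viewed, about 12 in all and at most 16, crops included, and the job is handed in when it is done.

```bash
mkdir -p pics; ls; python3 - <<'E'
from bench import manip
import cv2,numpy as np
for n in("scene","top"):
    c=manip.camera(n); cv2.imwrite(f"pics/{n}0.png",c["frame"][:,:,::-1]); np.savez(f"{n}0.npz",**c)
    print(n,np.round(c["camera_matrix"],1).tolist(),np.round(c["R"],3).tolist(),np.round(c["t"],3))
s=manip.sense(); print(s)
print(manip.camera("wrist")["T_tool_cam"])
E
```

```text
pics
scene [[566.6, 0.0, 332.9], [0.0, 566.6, 239.6], [0.0, 0.0, 1.0]] [[0.908, -0.418, 0.02], [-0.228, -0.533, -0.815], [0.351, 0.735, -0.58]] [-0.526  0.155  1.299]
top [[526.4, 0.0, 321.6], [0.0, 526.4, 243.5], [0.0, 0.0, 1.0]] [[-0.12, -0.993, 0.0], [-0.972, 0.117, -0.201], [0.2, -0.024, -0.98]] [0.011 0.571 1.211]
{'t': 0.1, 'qpos': array([-1.32131236e+00,  1.81453146e-01,  1.60785687e+00, -3.42195250e-05,
        1.35382168e+00, -2.06282064e-01]), 'qd': array([-0.00046705, -0.00142824, -0.00328302,  0.00086102,  0.00122487,
        0.00141384]), 'tau': array([ 4.39569021e-04, -4.34818554e+01, -3.42698157e+01,  7.04775006e-02,
        3.39593121e-02, -3.36156506e-05]), 'position': array([ 0.25298401, -0.51583632,  0.23793261]), 'ee_rot': array([[ 4.40156610e-01, -4.12377968e-04,  8.97920926e-01],
       [-8.97919745e-01,  1.48314176e-03,  4.40156712e-01],
       [-1.51325495e-03, -9.99998815e-01,  2.82532329e-04]]), 'ft_force': array([-0.51050977, -0.7892497 , -0.05160951]), 'ft_torque': array([-0.02864681, -0.01065805, -0.00478962]), 'grip_width': 0.9984131364615141}
[[ 9.99999205e-01  4.57362796e-04  1.17485789e-03  1.39067957e-04]
 [-9.65448099e-04 -3.21493158e-01  9.46911410e-01 -1.45731771e-01]
 [ 8.10790823e-04 -9.46911791e-01 -3.21492461e-01  8.47566251e-02]
 [ 0.00000000e+00  0.00000000e+00  0.00000000e+00  1.00000000e+00]]
```

View pics/scene0.png

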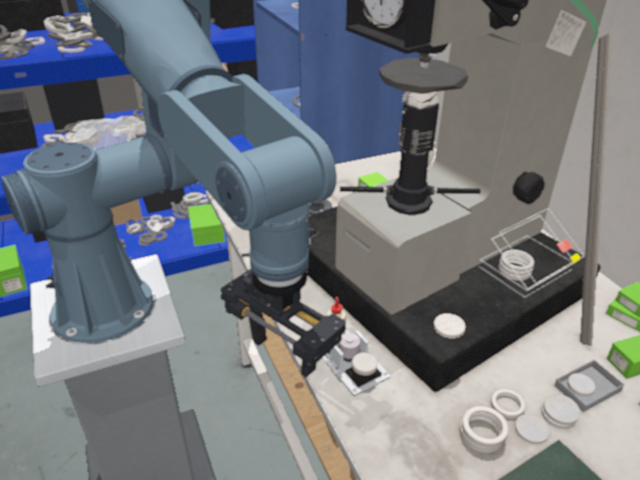

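View pics/top0.png

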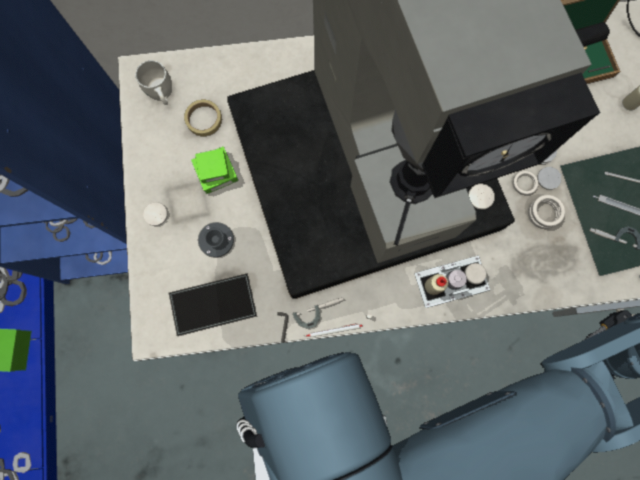

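```bash
cat > h.py <<'E'
import numpy as np, cv2
def ray(c,uv,z):
    "pixels uv (N,2) -> world points on plane z (fixed cameras or c with R,t)"
    uv=np.atleast_2d(np.asarray(uv,float)); K=c["camera_matrix"];R=c["R"];t=c["t"]
    d=np.c_[uv,np.ones(len(uv))]@np.linalg.inv(K).T@R
    o=-R.T@t; return o+d*((z-o[2])/d[:,2])[:,None]
def cloud(c):
    K=c["camera_matrix"];Z=c["z_map"];v,u=np.mgrid[:Z.shape[0],:Z.shape[1]]
    P=np.stack([(u-K[0,2])/K[0,0]*Z,(v-K[1,2])/K[1,1]*Z,Z],-1)
    return (P-c["t"])@c["R"]
def wrist(manip):
    s=manip.sense(); c=dict(manip.camera("wrist")); T=np.eye(4);T[:3,:3]=s["ee_rot"];T[:3,3]=s["position"]
    M=np.linalg.inv(T@c["T_tool_cam"]); c["R"]=M[:3,:3];c["t"]=M[:3,3]; return c
def Rot(a):
    "tool down, jaw axis x at world angle a"
    x=np.array([np.cos(a),np.sin(a),0]);y=np.array([0,0,-1.]);return np.c_[x,y,np.cross(x,y)]
E
python3 - <<'E'
from h import *
c=dict(np.load("top0.npz"))
P=cloud(c)
for n,uv in dict(rack=(453,281),bottle=(437,285),spot=(457,278),flat=(475,273),pin=(370,317),mat=(213,304),stand=(216,239),disc=(155,214),slabcorner=(295,295)).items():
    print(n,np.round(ray(c,[uv],0.0)[0],3),np.round(P[uv[1],uv[0]],3))
# mat: dark quad
g=cv2.cvtColor(c["frame"],cv2.COLOR_RGB2GRAY)
m=((g<75)*255).astype(np.uint8);m[:, :150]=0;m[:,270:]=0;m[:265]=0;m[345:]=0
cs,_=cv2.findContours(m,cv2.RETR_EXTERNAL,cv2.CHAIN_APPROX_NONE);k=max(cs,key=cv2.contourArea)
W=ray(c,k[:,0],.003)[:,:2].astype(np.float32);print("mat",cv2.minAreaRect(W))
f=c["frame"][:,:,::-1]
a=cv2.resize(f[245:325,360:500],None,fx=5.5,fy=5.5,interpolation=3)[:, :770];b=cv2.resize(f[190:345,140:270],None,fx=3,fy=3,interpolation=3)
cv2.imwrite("pics/crop0.png",a)
E
```

```text
rack [ 0.446 -0.372  0.   ] [ 0.441 -0.358  0.053]
bottle [ 0.441 -0.331  0.   ] [ 0.431 -0.308  0.101]
spot [ 0.453 -0.383  0.   ] [ 0.446 -0.367  0.059]
flat [ 0.46 -0.43  0.  ] [ 0.455 -0.417  0.043]
pin [ 0.383 -0.155  0.   ] [ 0.382 -0.152  0.028]
mat [0.461 0.225 0.   ] [0.461 0.224 0.002]
stand [0.624 0.205 0.   ] [0.622 0.203 0.008]
disc [0.707 0.354 0.   ] [0.704 0.351 0.011]
slabcorner [0.459 0.022 0.   ] [0.449 0.019 0.086]
mat ((0.46164581179618835, 0.22529873251914978), (0.10712207853794098, 0.19577790796756744), 7.142679691314697)
```

View pics/crop0.png

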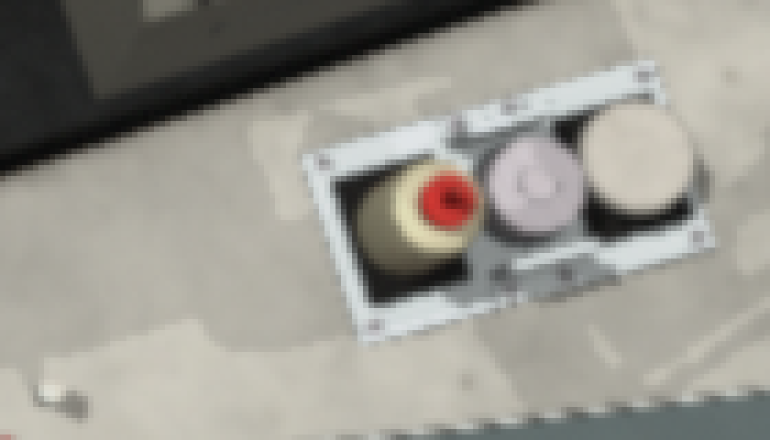

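```bash
python3 - <<'E'
from bench import manip
from h import *
d=np.deg2rad
for a in (12.4,192.4,-77.6,102.4):
    print("rack",a,[None if q is None else np.round(q,2).tolist() for q in (manip.solve_ik([.443,-.362,.2],Rot(d(a))),)])
for a in (7,187,97,-83,52,-38): print("mat",a,[None if q is None else np.round(q,2).tolist() for q in (manip.solve_ik([.46,.225,.1],Rot(d(a))),manip.solve_ik([.624,.205,.1],Rot(d(a))))])
yr=np.array([-.215,.977,0])
p=np.array([.443,-.362,0])-.05*yr+[0,0,.22]
manip.movep(p.tolist(),Rot(d(192.4)))
c=wrist(manip); np.savez("w0.npz",**{k:c[k] for k in("frame","z_map","camera_matrix","R","t")})
cv2.imwrite("pics/w0.png",c["frame"][:,:,::-1]); s=manip.sense();print(s["t"],s["position"],s["qpos"])
E
```

```text
rack 12.4 [[-0.89, 0.21, 1.65, -0.0, 1.28, -1.11]]
rack 192.4 [[-0.89, 0.21, 1.65, -0.0, 1.28, 2.03]]
rack -77.6 [[-0.89, 0.21, 1.65, -0.0, 1.28, 0.46]]
rack 102.4 [[-0.89, 0.21, 1.65, -0.0, 1.28, -2.68]]
mat 7 [[0.22, 0.22, 1.87, -0.0, 1.05, 0.1], [0.14, 0.5, 1.49, -0.0, 1.15, 0.01]]
mat 187 [[0.22, 0.22, 1.87, -0.0, 1.05, -3.04], None]
mat 97 [[0.22, 0.22, 1.87, -0.0, 1.05, -1.47], [0.14, 0.5, 1.49, -0.0, 1.15, -1.56]]
mat -83 [[0.22, 0.22, 1.87, -0.0, 1.05, 1.67], [0.14, 0.5, 1.49, -0.0, 1.15, 1.59]]
mat 52 [[0.22, 0.22, 1.87, -0.0, 1.05, -0.68], [0.14, 0.5, 1.49, -0.0, 1.15, -0.77]]
mat -38 [[0.22, 0.22, 1.87, -0.0, 1.05, 0.89], [0.14, 0.5, 1.49, -0.0, 1.15, 0.8]]
2.1 [ 0.45351411 -0.41110301  0.2200456 ] [-9.29998334e-01  2.78172433e-01  1.52822303e+00 -8.71453373e-05
  1.33514374e+00  1.99514667e+00]
```

View pics/w0.png

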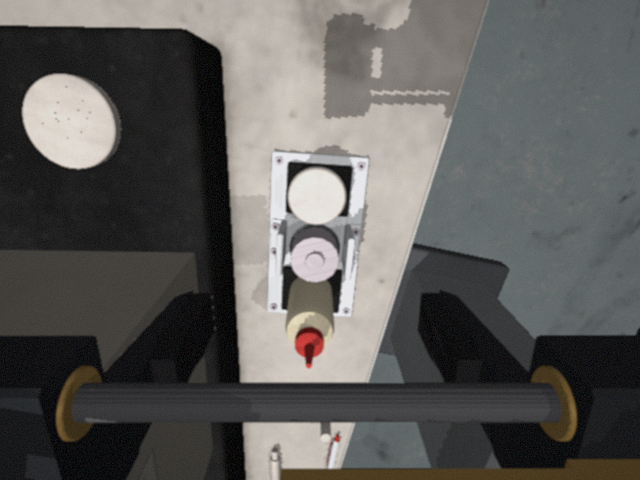

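```bash
cat >> h.py <<'E'
def blob(c,box,f):
    "largest contour in box=(u0,v0,u1,v1) of mask f(rgb int)"
    u0,v0,u1,v1=box; im=c["frame"][v0:v1,u0:u1].astype(int); m=(f(im)*255).astype(np.uint8)
    m=cv2.morphologyEx(m,cv2.MORPH_OPEN,np.ones((3,3),np.uint8))
    k=max(cv2.findContours(m,cv2.RETR_EXTERNAL,cv2.CHAIN_APPROX_NONE)[0],key=cv2.contourArea)[:,0]
    return k+[u0,v0]
def circ(c,k,z):
    W=ray(c,k,z)[:,:2]; (x,y),r=cv2.minEnclosingCircle(W.astype(np.float32))
    A=np.c_[2*W,np.ones(len(W))]; s=np.linalg.lstsq(A,(W**2).sum(1),rcond=None)[0]
    return np.round([s[0],s[1],np.sqrt(s[2]+s[0]**2+s[1]**2),x,y,r],4)
E
python3 - <<'E'
from h import *
c=dict(np.load("w0.npz")); P=cloud(c)
S=ray(c,[(279,159),(361,166),(273,307),(347,311)],.006)[:,:2]; print("screws",S.round(4),S.mean(0))
Cn=ray(c,[(272,151),(369,156),(267,312),(353,318)],.006)[:,:2]; print("corners",Cn.round(4),Cn.mean(0))
print([c["frame"][v,u].tolist() for u,v in((316,195),(305,255),(335,215),(316,275),(303,325))])
for n,(u,v) in dict(flat=(316,195),spot=(305,255),bott=(310,345),plate=(272,230),bench=(250,150)).items(): print(n,P[v,u].round(4))
print("flat",circ(c,blob(c,(280,155,355,235),lambda i:(i.min(2)>190)&(i[...,0]-i[...,2]<60)),.042))
g=c["frame"][150:320,260:380,::-1];cv2.imwrite("pics/w0c.png",cv2.resize(g,None,fx=3.5,fy=3.5,interpolation=3))
E
```

```text
screws [[ 0.4955 -0.4392]
 [ 0.4201 -0.4493]
 [ 0.4731 -0.2868]
 [ 0.3961 -0.299 ]] [ 0.44619966 -0.3685696 ]
corners [[ 0.5031 -0.4449]
 [ 0.4152 -0.4597]
 [ 0.4782 -0.2796]
 [ 0.3879 -0.2922]] [ 0.44610052 -0.36911929]
[[232, 225, 219], [214, 201, 208], [225, 220, 210], [213, 200, 208], [144, 136, 115]]
flat [ 0.4566 -0.4212  0.0406]
spot [ 0.4552 -0.3712  0.0563]
bott [ 0.4392 -0.3213  0.1119]
plate [ 0.4893 -0.3709  0.0083]
bench [ 0.5236 -0.4408  0.0009]
flat [ 0.4561 -0.4199  0.0232  0.456  -0.4198  0.0238]
```

View pics/w0c.png

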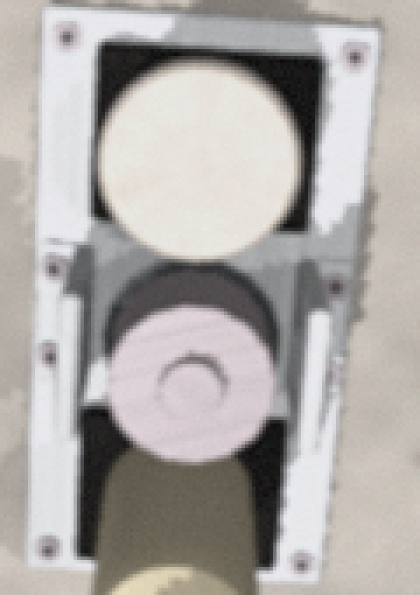

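```bash
python3 - <<'E'
from h import *
w=dict(np.load("w0.npz"));t=dict(np.load("top0.npz"))
def an(C): # order: -y+x, -y-x, +y+x, +y-x
    C=C[:,:2]; X=(C[0]-C[1]+C[2]-C[3])/2; Y=(C[2]-C[0]+C[3]-C[1])/2
    return C.mean(0).round(4),np.rad2deg(np.arctan2(X[1],X[0])).round(2),np.rad2deg(np.arctan2(-Y[0],Y[1])).round(2),np.linalg.norm(X).round(4),np.linalg.norm(Y).round(4)
print("w",an(ray(w,[(272.9,151.4),(369.1,156.3),(267.7,312.3),(351.4,316.6)],.006)))
print("ws",an(ray(w,[(278.9,160.3),(361.4,166.3),(273.7,306.3),(346,310.9)],.006)))
print("t",an(ray(t,[(479.1,256.3),(490.5,288.6),(415.5,274.1),(426.4,307.2)],.006)))
print("spot",ray(w,[(314.3,259.4)],.058).round(4),ray(t,[(457.3,278.6)],.058).round(4))
print("flat",ray(w,[(317.3,195.3)],.042).round(4),ray(t,[(475.8,273.5)],.042).round(4))
print("bottle cap top",ray(t,[(441.3,281.4)],.115).round(4), ray(w,[(310,335)],.1))
# stand in top: dark ring
P=cloud(t)
k=blob(t,(185,210,250,262),lambda i:i.max(2)<110);print("stand base",circ(t,k,.010),cv2.minEnclosingCircle(k.astype(np.float32)))
sel=P[215:265,190:245].reshape(-1,3);r=sel[(sel[:,2]>.022)&(sel[:,2]<.036)];print("rim pts",len(r),r[:,:2].mean(0),(r[:,:2].max(0)+r[:,:2].min(0))/2)
f=t["frame"][:,:,::-1]
cv2.imwrite("pics/crop1.png",cv2.resize(f[195:345,140:270],None,fx=4,fy=4,interpolation=3))
E
```

```text
w (array([ 0.4462, -0.3693]), np.float64(9.37), np.float64(8.56), np.float64(0.0885), np.float64(0.1676))
ws (array([ 0.4462, -0.3684]), np.float64(8.35), np.float64(8.57), np.float64(0.0763), np.float64(0.1519))
t (array([ 0.4448, -0.3704]), np.float64(9.23), np.float64(8.9), np.float64(0.0848), np.float64(0.1667))
spot [[ 0.4467 -0.3696  0.058 ]] [[ 0.445  -0.3681  0.058 ]]
flat [[ 0.4555 -0.4215  0.042 ]] [[ 0.4535 -0.4189  0.042 ]]
bottle cap top [[ 0.437  -0.3153  0.115 ]] [[ 0.43957883 -0.32235837  0.1       ]]
stand base [0.6199 0.2012 0.0421 0.6197 0.2025 0.0452] ((216.3000030517578, 239.5), 17.875778198242188)
rim pts 161 [0.62338947 0.20649968] [0.62218971 0.20492699]
```

View pics/crop1.png

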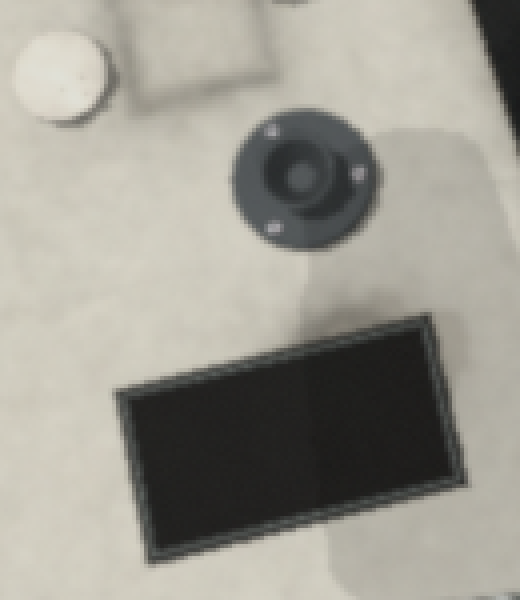

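```bash
cat >> h.py <<'E'
RC=np.array([.4457,-.3690]); RA=np.deg2rad(8.8)
MC=np.array([.4616,.2253]); MA=np.deg2rad(7.1)
def rk(x,y): return RC+x*np.array([np.cos(RA),np.sin(RA)])+y*np.array([-np.sin(RA),np.cos(RA)])
def mt(x,y): return MC+x*np.array([np.cos(MA),np.sin(MA)])+y*np.array([-np.sin(MA),np.cos(MA)])
def P3(p,z): return [float(p[0]),float(p[1]),float(z)]
def st(m,n=""):
    s=m.sense(); print(n,round(s["t"],1),s["position"].round(4),"F",s["ft_force"].round(1),"g",round(s["grip_width"]*88,1))
A=[.30,-.28];B=[.33,0.]
E
python3 - <<'E'
from bench import manip as m
from h import *
fl=np.array([.4548,-.4205])
m.movep(P3(fl,.12),Rot(RA)); st(m)
m.line_to(P3(fl,.029),rate=.1); st(m,"down")
m.clamp(); st(m,"clamp")
m.line_to(P3(fl,.033),rate=.05); st(m)
m.line_to(P3(fl,.15)); st(m,"up")
c=wrist(m); cv2.imwrite("pics/w1.png",c["frame"][:,:,::-1])
E
```

```text
4.7 [ 0.4548 -0.4206  0.1201] F [0.6 0.2 0.5] g 87.8
down 5.8 [ 0.455  -0.4208  0.0293] F [ 0.  -0.1 -0. ] g 88.1
clamp 6.5 [ 0.4549 -0.4206  0.0291] F [ 0.  -0.4 -0.3] g 47.1
 6.7 [ 0.4547 -0.4205  0.033 ] F [-0.6  0.5 -2.1] g 47.3
up 7.7 [ 0.4543 -0.4199  0.1489] F [-0.5  0.4 -2.4] g 47.1
```

View pics/w1.png

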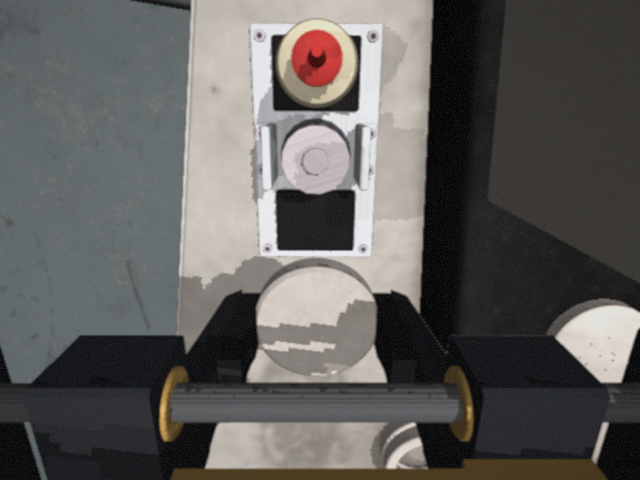

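```bash
python3 - <<'E'
from bench import manip as m
from h import *
c=wrist(m)
S=ray(c,[(260,35),(374,36),(267,249),(363,249)],.006)[:,:2];print(S.round(4),S.mean(0).round(4))
print(np.rad2deg(np.arctan2(S[1]-S[0],1)).round(2), np.rad2deg(np.arctan2((S[0]-S[2])[0],(S[0]-S[2])[1])),np.rad2deg(np.arctan2((S[1]-S[3])[0],(S[1]-S[3])[1])))
k=blob(c,(285,130,345,190),lambda i:(i[...,0]-i[...,1]>6)&(i.min(2)>150));print("spot",circ(c,k,.058))
k=blob(c,(290,25,345,90),lambda i:(i[...,0]-i[...,1]>90));print("cap",circ(c,k,.112),k.mean(0))
k=blob(c,(268,15,365,108),lambda i:((i[...,0]-i[...,2]>25)&(i[...,0]>120)));print("bot",circ(c,k,.09),k.min(0),k.max(0))
fl=[.4548,-.4205]
m.movep(P3(A,.18),Rot(RA)); m.movep(P3(B,.18),Rot(RA)); 
p=mt(0,.05); m.movep(P3(p,.09),Rot(MA)); st(m,"above mat")
m.line_to(P3(p,.0195),rate=.1); st(m,"down")
E
```

```text
[[ 0.3982 -0.2987]
 [ 0.4738 -0.2875]
 [ 0.4202 -0.4504]
 [ 0.4959 -0.4386]] [ 0.447  -0.3688]
[4.32 0.64] -8.270547348246518 -8.310538538528242
spot [ 0.4463 -0.3684  0.0192  0.4466 -0.3684  0.0207]
cap [ 0.4397 -0.3175  0.009   0.4395 -0.318   0.011 ] [315.77826087  59.28695652]
bot [ 0.4396 -0.3173  0.0187  0.4396 -0.3174  0.0192] [278  19] [356 103]
above mat 10.9 [0.456  0.2738 0.0903] F [ 0.2  0.1 -2.1] g 47.2
down 11.8 [0.4559 0.275  0.0199] F [-0.5  0.2 -1.6] g 46.8
```

```bash
sed -i 's/^RC=.*/RC=np.array([.4464,-.3687]); RA=np.deg2rad(8.5)/' h.py; python3 - <<'E'
from bench import manip as m
from h import *
p=mt(0,.05)
m.line_to(P3(p,.0182),rate=.03); st(m,"down")
m.open(); st(m,"open"); m.line_to(P3(p,.10)); 
c=wrist(m); cv2.imwrite("pics/w2.png",c["frame"][:,:,::-1]); np.savez("w2.npz",**{k:c[k] for k in("frame","z_map","camera_matrix","R","t")})
m.movep(P3(B,.2),Rot(RA)); m.movep(P3(A,.2),Rot(RA)); st(m)
b=rk(0,.052); m.movep(P3(b,.165),Rot(RA)); m.line_to(P3(b,.073),rate=.1); st(m,"down")
m.clamp(); st(m,"clamp"); m.line_to(P3(b,.077),rate=.05); st(m); m.line_to(P3(b,.17)); st(m,"up")
m.movep(P3(A,.2),Rot(RA)); m.movep(P3(B,.2),Rot(RA)); st(m)
c=m.camera("scene"); cv2.imwrite("pics/s2.png",c["frame"][:,:,::-1])
E
```

```text
down 12.0 [0.4557 0.275  0.0185] F [-0.1 -0.  -2.6] g 46.9
open 12.7 [0.4554 0.2749 0.0182] F [-0.  -0.1 -0.9] g 88.0
 15.8 [ 0.3004 -0.279   0.1996] F [-0.9  0.5  0.4] g 87.9
down 17.5 [ 0.4391 -0.3177  0.0737] F [-0.2 -0.2 -0.1] g 88.2
clamp 18.3 [ 0.4388 -0.3173  0.073 ] F [-0.9  1.  -0.6] g 39.8
 18.5 [ 0.4389 -0.3174  0.0773] F [ 0.3 -0.8 -0.6] g 40.0
up 19.3 [ 0.4383 -0.3168  0.1691] F [ 0.3 -0.3 -1.4] g 39.9
 21.0 [ 0.3306 -0.0005  0.2001] F [-0.4 -0.1 -0.8] g 39.7
```

View pics/s2.png

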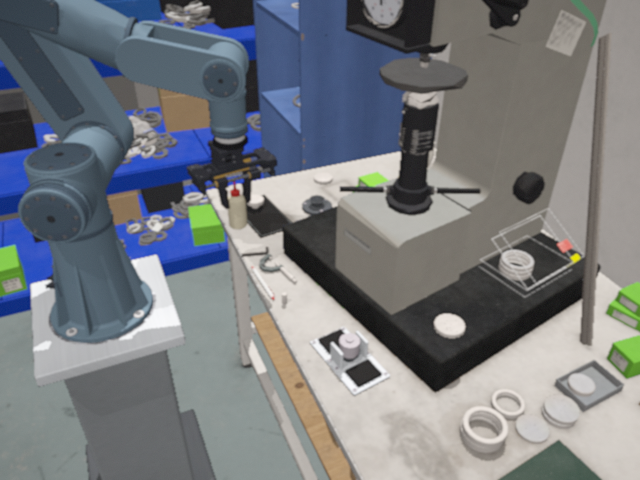

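View pics/w2.png

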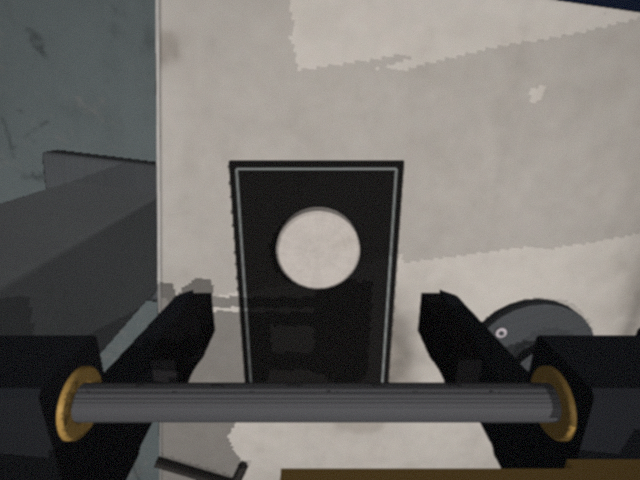

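```bash
python3 - <<'E'
from bench import manip as m
from h import *
c=dict(np.load("w2.npz"))
k=blob(c,(265,195,370,300),lambda i:i.min(2)>120); print("flat on mat",circ(c,k,.031), "cmd",mt(0,.05))
print("mat -y corners n/a; +y corners",ray(c,[(230,162),(404,162)],.003)[:,:2].round(4),"exp",mt(-.055,.1),mt(.055,.1))
p=mt(0,-.045); m.movep(P3(p,.13),Rot(MA)); m.line_to(P3(p,.066),rate=.1); m.line_to(P3(p,.0621),rate=.03); st(m,"down")
m.open(); st(m,"open"); m.line_to(P3(p,.165)); st(m)
sd=np.array([.6215,.2035])
v=sd+[-.10,-.03]; m.movep(P3(v,.17),Rot(np.deg2rad(-73))); 
c=wrist(m); cv2.imwrite("pics/w3.png",c["frame"][:,:,::-1]); np.savez("w3.npz",**{k:c[k] for k in("frame","z_map","camera_matrix","R","t")}); st(m)
E
```

```text
flat on mat [0.4568 0.2769 0.0242 0.4569 0.2769 0.0247] cmd [0.45541993 0.2749166 ]
mat -y corners n/a; +y corners [[0.3966 0.3178]
 [0.5039 0.3312]] exp [0.3946616  0.31773511] [0.50381811 0.33133128]
down 23.1 [0.4673 0.1807 0.0623] F [-0.4 -0.1 -0. ] g 39.9
open 23.9 [0.4671 0.1806 0.0621] F [ 0.5 -0.1  0.3] g 88.1
 24.8 [0.4665 0.1806 0.1642] F [-0.7 -0.3 -0.3] g 87.8
 26.1 [0.5211 0.1735 0.1695] F [ 0.4 -0.  -0.2] g 88.0
```

View pics/w3.png

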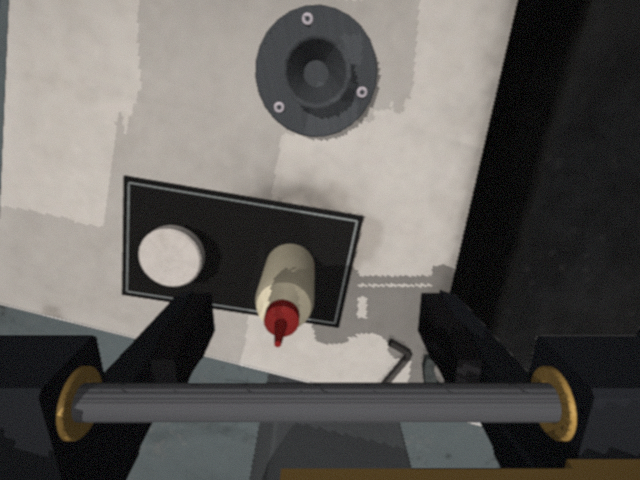

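```bash
python3 - <<'E'
from bench import manip as m
from h import *
c=dict(np.load("w3.npz"))
k=blob(c,(245,0,390,145),lambda i:i.max(2)<105); print("base",circ(c,k,.010),k.min(0),k.max(0))
S=ray(c,[(307,18),(362,92),(279,107)],.010)[:,:2]; print("screws",circ(c,np.array([(307,18),(362,92),(279,107)]),.010),[np.linalg.norm(S[i]-S[i-1]).round(4) for i in range(3)])
print("rim",ray(c,[(316,72)],.03).round(4))
t=dict(np.load("top0.npz"))  # crop1 /4 + (140,195)
q=np.array([(272,131),(359,174),(274,228)])/4+[140,195]; print("top screws",circ(t,q,.010),"rim",ray(t,[np.array([298,172])/4+[140,195]],.03).round(4))
R2=Rot(RA-np.pi/2)
m.movep(P3(B,.2),R2); m.movep(P3(A,.2),R2); p=rk(0,0); m.movep(P3(p,.12),R2); st(m)
m.line_to(P3(p,.034),rate=.1); st(m,"down"); m.clamp(); st(m,"clamp")
m.line_to(P3(p,.038),rate=.05); st(m); m.line_to(P3(p,.14)); st(m,"up")
E
```

```text
base [0.6221 0.204  0.044  0.6217 0.2038 0.045 ] [256   5] [377 136]
screws [0.6225 0.2043 0.0363 0.6225 0.2043 0.0364] [np.float64(0.0628), np.float64(0.0631), np.float64(0.0626)]
rim [[0.622  0.2042 0.03  ]]
top screws [0.6205 0.2043 0.036  0.6205 0.2043 0.0361] rim [[0.6195 0.2027 0.03  ]]
 28.9 [ 0.4464 -0.3674  0.1202] F [0.  0.6 0.5] g 88.0
down 30.0 [ 0.4468 -0.3692  0.0347] F [-1.2 -0.1  0.3] g 87.7
clamp 30.7 [ 0.4464 -0.3687  0.034 ] F [-0.2 -0.   0.6] g 41.3
 31.0 [ 0.4462 -0.3684  0.0378] F [ 0.2 -0.2 -4.6] g 41.1
up 31.8 [ 0.4459 -0.368   0.1389] F [-0.3  0.6 -4.2] g 41.4
```

```bash
python3 - <<'E'
from bench import manip as m
from h import *
R2=Rot(RA-np.pi/2); R3=Rot(np.deg2rad(-73)); sd=[.6215,.204]
m.movep(P3(A,.2),R2); m.movep(P3(B,.2),R2); m.movep(P3([.48,.2],.2),R3); m.movep(P3(sd,.12),R3); st(m)
m.line_to(P3(sd,.05),rate=.1); st(m)
for z in (.044,.041,.0395,.0383):
    m.line_to(P3(sd,z),rate=.03); st(m,z)
    if abs(m.sense()["ft_force"][2]+4.4)>12: break
m.open(); m.sleep(.3); st(m,"open")
m.line_to(P3(sd,.12)); v=np.array(sd)+[-.10,-.03]; m.movep(P3(v,.17),R3)
c=wrist(m); cv2.imwrite("pics/w4.png",c["frame"][:,:,::-1]); st(m); P=cloud(c)
b=P[20:120,270:370].reshape(-1,3);b=b[b[:,2]>.05];print("spot top pts",len(b),np.percentile(b[:,2],[5,50,95]),np.median(b,0),(b.max(0)+b.min(0))/2)
pts=b-b.mean(0);print("normal",np.linalg.svd(pts[::2])[2][2])
t=m.camera("top"); np.savez("top1.npz",**t); cv2.imwrite("pics/t1.png",t["frame"][190:345,140:270,::-1])
E
```

```text
35.3 [0.621  0.2027 0.1203] F [-0.4  1.  -4.9] g 41.4
 36.2 [0.6221 0.2041 0.0506] F [-0.  -0.6 -3.3] g 41.2
0.044 36.5 [0.6214 0.204  0.044 ] F [-0.1 -0.3 -4.6] g 41.4
0.041 36.8 [0.6213 0.204  0.0408] F [ 0.1 -0.1 -4.1] g 41.4
0.0395 37.0 [0.6216 0.204  0.0395] F [-0.1 -0.4 -4.1] g 41.1
0.0383 37.3 [0.6219 0.2043 0.0386] F [ 0.5  1.9 -3.1] g 41.2
open 38.4 [0.6215 0.204  0.0383] F [ 0.7 -0.6  1.1] g 88.0
 39.7 [0.5217 0.174  0.1692] F [-0.4 -1.1  0.3] g 88.0
spot top pts 3996 [0.05994386 0.06123222 0.06548374] [0.62249762 0.20485543 0.06123222] [0.62227789 0.20497494 0.18681049]
normal [0.85068905 0.51641493 0.09820261]
```

View pics/w4.png

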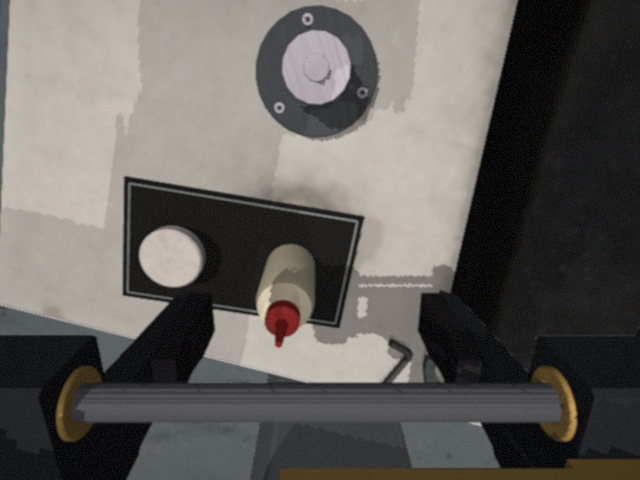

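```bash
python3 - <<'E'
from bench import manip as m
from h import *
def mv(src,zs,dst,zd,zc):
    m.movep(P3(src,zs+.10),Rot(MA)); m.line_to(P3(src,zs),rate=.12); st(m,"down"); m.clamp(); st(m,"clamp")
    m.line_to(P3(src,zs+.004),rate=.05); m.line_to(P3(src,zc)); st(m,"up")
    m.movep(P3(B,.2),Rot(RA)); m.movep(P3(A,.2),Rot(RA)); m.movep(P3(dst,zc),Rot(RA))
    m.line_to(P3(dst,zd+.006),rate=.1); m.sleep(.2); m.line_to(P3(dst,zd),rate=.03); st(m,"placed"); m.open(); m.sleep(.2); st(m,"open"); m.line_to(P3(dst,zc)); st(m)
mv(mt(0,-.045),.0621,rk(0,.052),.0733,.165)
m.movep(P3(A,.2),Rot(RA)); m.movep(P3(B,.2),Rot(RA))
mv(mt(0,.05),.0182,rk(0,-.052),.0294,.13)
c=wrist(m); cv2.imwrite("pics/w5.png",c["frame"][:,:,::-1]); np.savez("w5.npz",**{k:c[k] for k in("frame","z_map","camera_matrix","R","t")})
E
```

```text
down 42.0 [0.4678 0.1807 0.0627] F [-0.7 -0.1  0.8] g 87.8
clamp 42.7 [0.4672 0.1806 0.0621] F [ 0.2 -0.4 -0.1] g 40.0
up 43.8 [0.4665 0.1806 0.1642] F [ 0.3  0.2 -1.1] g 39.8
placed 48.0 [ 0.4387 -0.3172  0.0732] F [-0.5  0.1  0.7] g 39.9
open 49.0 [ 0.4387 -0.3173  0.0733] F [-0.2 -0.3 -0.4] g 88.0
 49.8 [ 0.4383 -0.3168  0.1642] F [-0.9  0.6 -0.3] g 88.1
down 53.7 [0.4561 0.275  0.019 ] F [-0.4  0.8  0.5] g 88.0
clamp 54.4 [0.4556 0.275  0.0183] F [0.3 0.  0.6] g 47.2
up 55.5 [0.4547 0.2746 0.1291] F [-1.   0.5 -2.9] g 47.3
placed 60.3 [ 0.4542 -0.4202  0.0294] F [-0.5  0.2 -1.6] g 46.9
open 61.3 [ 0.4541 -0.4201  0.0294] F [ 0.6  0.5 -0.6] g 88.0
 62.1 [ 0.4536 -0.4196  0.1291] F [0.6 0.4 0. ] g 88.0
```

View pics/w5.png

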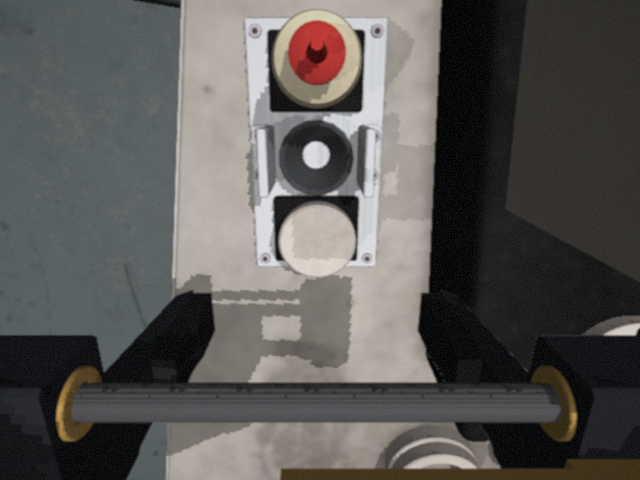

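```bash
python3 - <<'E'
from bench import manip as m
from h import *
c=dict(np.load("w5.npz"))
S=ray(c,[(254,31),(377,31),(265,258),(367,258)],.006)[:,:2]; X=S[1]-S[0]+S[3]-S[2]; a=np.arctan2(X[1],X[0]); o=S.mean(0)
M=np.array([[np.cos(a),np.sin(a)],[-np.sin(a),np.cos(a)]]); print("rack",o.round(4),np.rad2deg(a).round(2))
print("flat in rack",(M@(circ(c,blob(c,(270,195,365,285),lambda i:(i.min(2)>150)&(i[...,0]-i[...,2]>8)&(i[...,0]-i[...,2]<60)),.042)[:2]-o)).round(4))
print("bottle",(M@(circ(c,blob(c,(268,5,365,112),lambda i:((i[...,0]-i[...,2]>25)&(i[...,0]>100))),.09)[:2]-o)).round(4),"cap",(M@(circ(c,blob(c,(280,15,350,90),lambda i:i[...,0]-i[...,1]>90),.11)[:2]-o)).round(4),"cup bottom",M@(ray(c,[(316,155)],.008)[0,:2]-o))
m.line_to([.4536,-.4196,.2]); m.movep([.27,-.48,.25],Rot(RA)); m.sleep(.3)
t=m.camera("top"); t0=dict(np.load("top0.npz")); st(m)
for n,b,z in(("pin",(360,308,380,326),.03),("disc",(140,200,172,230),.01)):
    d=np.abs(t["frame"][b[1]:b[3],b[0]:b[2]].astype(int)-t0["frame"][b[1]:b[3],b[0]:b[2]]).mean(); print(n,"mean diff",d)
P=cloud(t); q=P[215:265,190:245].reshape(-1,3); q=q[(q[:,2]>.052)&(q[:,2]<.0655)]; co=np.linalg.lstsq(np.c_[q[:,:2],np.ones(len(q))],q[:,2],rcond=None)[0]
print("spot top",len(q),np.median(q,0).round(4),"slope",co[:2].round(3))
f=t["frame"][:,:,::-1]
cv2.imwrite("pics/fin.png",np.vstack([cv2.resize(f[245:325,360:500],None,fx=4,fy=4,interpolation=3),cv2.resize(f[195:260,140:280],None,fx=4,fy=4,interpolation=3)]))
E
```

```text
rack [ 0.4468 -0.3689] 8.54
flat in rack [ 0.001  -0.0568]
bottle [0.0011 0.0537] cap [0.0006 0.0522] cup bottom [0.00015409 0.00023358]
 63.9 [ 0.2708 -0.4796  0.2496] F [ 0.1  0.3 -0.3] g 87.7
pin mean diff 2.662037037037037
disc mean diff 0.33993055555555557
spot top 201 [0.6201 0.2035 0.0616] slope [-0.016 -0.014]
```

View pics/fin.png

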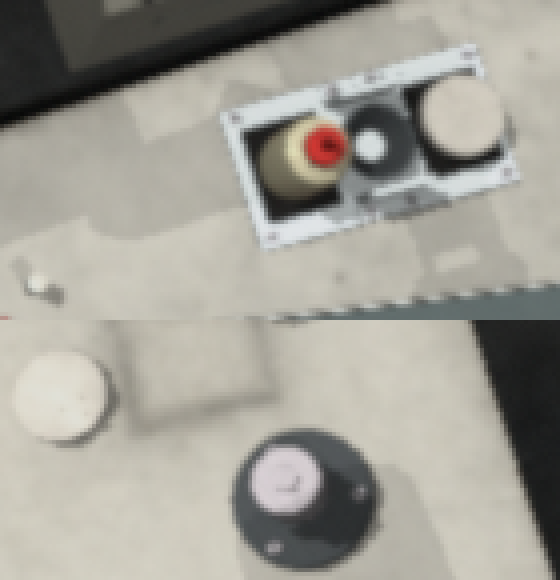

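```bash
python3 - <<'E'
from bench import manip as m
from h import *
c=dict(np.load("w5.npz")); k=blob(c,(270,195,365,285),lambda i:(i.min(2)>150)&(i[...,0]-i[...,2]>8)&(i[...,0]-i[...,2]<60)); print(k.min(0),k.max(0),circ(c,k,.042))
p=rk(0,-.07); m.movep(P3(p,.25),Rot(RA+np.pi)); m.sleep(.3)
c=wrist(m); np.savez("w6.npz",**{k:c[k] for k in("frame","z_map","camera_matrix","R","t")}); st(m)
cv2.imwrite("pics/w6.png",cv2.resize(c["frame"][130:330,220:400,::-1],None,fx=3,fy=3,interpolation=3))
P=cloud(c);q=P[130:330,220:400].reshape(-1,3);q=q[(q[:,2]>.036)&(q[:,2]<.047)&(q[:,1]<-.39)];co=np.linalg.lstsq(np.c_[q[:,:2],np.ones(len(q))],q[:,2],rcond=None)[0];print("flat top",len(q),np.median(q,0),(q.max(0)+q.min(0))/2,np.ptp(q,0),co)
E
```

```text
[270 205] [364 284] [ 0.4562 -0.425   0.0275  0.4568 -0.4303  0.0362]
 67.2 [ 0.4567 -0.4379  0.25  ] F [-0.7 -0.2 -0.8] g 88.0
flat top 2371 [ 0.45798154 -0.42144285  0.04105511] [ 0.48365935 -0.43403494  0.04147186] [0.13509591 0.08806352 0.01088388] [0.00479668 0.01028336 0.04313921]
```

View pics/w6.png

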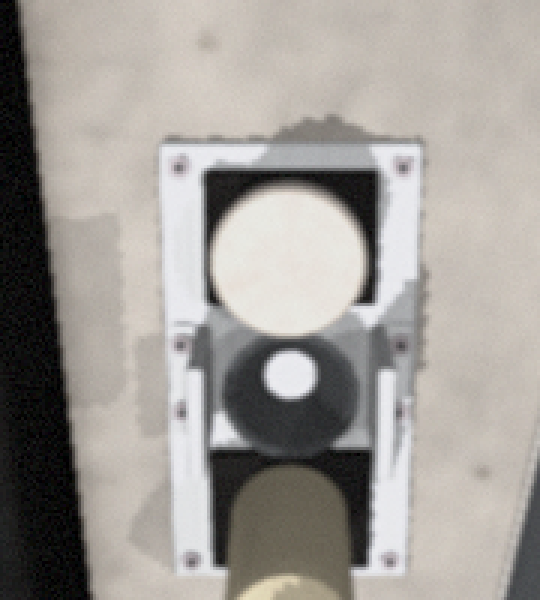

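```bash
python3 - <<'E'
from h import *
for f,s,fl in(("w6.npz",[(179,166),(403,166),(191,560),(390,560)],(289,259)),("w5.npz",None,None)):
    c=dict(np.load(f)); g=lambda q:np.array(q)/3+[220,130]
    if s is None: S=ray(c,[(254,31),(377,31),(265,258),(367,258)],.006)[:,:2]; F=ray(c,[(317,239)],.042)[0,:2]
    else: S=ray(c,g(s),.006)[:,:2]; F=ray(c,[g(fl)],.042)[0,:2]
    X=S[1]-S[0]+S[3]-S[2]; X=X*np.sign(X[0]);a=np.arctan2(X[1],X[0]);o=S.mean(0)
    M=np.array([[np.cos(a),np.sin(a)],[-np.sin(a),np.cos(a)]]);print(f,o.round(4),np.rad2deg(a).round(2),"flat in rack",(M@(F-o)).round(4))
E
```

```text
w6.npz [ 0.4461 -0.3685] 8.57 flat in rack [ 0.0006 -0.0536]
w5.npz [ 0.4468 -0.3689] 8.54 flat in rack [ 0.0008 -0.0485]
```

```bash
python3 -c "
from bench import manip as m
print(m.job_done(), m.sense()['t'])"
```

```text
the job is handed in; nothing more can be done
the job is handed in; nothing more can be done
```

I moved the flat anvil and then the oil bottle to the mat. I then seated the spot anvil in the cup stand and put the bottle and the flat anvil back on their own rack pads. I handed the job in at about 67 s on the robot's clock, with the gripper open and clear of everything.

**Last checks**
- **Spot anvil:** its top is at about z = 61.5 mm (62 mm expected), with a slope under about 1° in each direction. It is centred to within about 1.5 mm.
- **Bottle:** it stands upright about 1 mm from its pad's centre, going by the wrist camera.
- **Flat anvil:** two opposite wrist views put it at rack y = -53.6 and -48.5 mm. They disagree by about 5 mm because of camera parallax and calibration, and their mean is -51 mm against the -52 mm target. A depth fit showed its top level to within about 1°.
- **Bystanders:** the gauge pin and the test disc look unmoved in the top view. The image difference around the pin was slightly higher, but its measured position was the same.
- **Forces:** wrist readings taken at each step stayed around 5 N or less.

**Check that failed:** my first automatic contour for the flat anvil gave -56.8 mm because it leaked into the background. I threw it out and used the two hand-marked views above.

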